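# Gas tap head: isolator to its stop, then the interlocked selector

## Task

Put the gas on at the tap head: push the isolator lever clockwise all the way until you feel it come up against its stop, which releases the interlock, then push the selector lever clockwise all the way to its own stop. Work by feel: neither push nor squeeze any part of the tap head with more than about 35 N (a firm grip on a lever is already too much), and leave the shakers and the steel cup where they stand. Let go when both levers are home.

Things in the scene. Friction and masses are not known exactly. Their poses are not given: they have to be found in the camera images.
- tap_block: gas tap head bolted to the worktop: aluminium housing 176 x 300 mm, top at z = 60 mm, dark flange 200 x 322 mm, two brass outlets on its +x side out to x = 128 mm. Origin: centre of its underside; +x the outlet side, +y the isolator's end. Vertical lever axes at (0, +75) isolator and (0, -75) selector, mm; dark glands of 52 mm diameter round them reach z = 71 mm.
- isolator (a joint): angle of the isolator lever, rad, growing clockwise seen from above; at 0 it points along the tap head's -x (front). Starts at 0 to 0.25; a hidden buffered stop lies anywhere from 0.95 to 1.85, different on each head: it can only be felt. Takes about 4 N at the grip point, evenly up to the stop, then rises by 5 to 10 N per mm; stays put. Frees the selector only within about 0.05 of the stop.
- isolator_hub (a point): point on the isolator's vertical axis, at the lever's mid height (95 mm above the worktop); the steel hub round it is a 40 mm cylinder with a domed cap, up to z = 114 mm
- isolator_grip (a point): mid point of the isolator lever, 85 mm out from its axis, z = 95 mm. Here it is a black sleeve 14 mm wide and 18 mm high (z = 86 to 104 mm), from 40 to 118 mm out, ending in a round black knob of 21 mm diameter that reaches 129 mm out; 26 mm of free air between sleeve and housing top
- selector (a joint): angle of the selector lever, rad, growing clockwise seen from above; at 0 it points along the tap head's -y (away from the isolator). Starts at 0 to 0.08, turns freely to about 0.22, then is blocked unless the isolator is at its stop; released, it turns on to its fixed, slightly springy stop at 1.45. Takes about 4 N at the grip point and stays where left. Once turned it locks the isolator.
- selector_hub (a point): point on the selector's vertical axis, at the lever's mid height (95 mm above the worktop); the square steel hub round it is 34 x 34 mm, up to z = 110 mm
- selector_grip (a point): point in the middle of the selector lever, 85 mm out from its axis, at mid height (z = 95 mm). The lever is a bare steel bar 14 mm wide and 18 mm high (z = 86 to 104 mm), reaching 107 mm out.
- flour_shaker: bystander, loose: steel shaker, 69 mm diameter, 102 mm high, origin at the centre of its underside; stands behind the isolator end of the tap head
- steel_cup: bystander, loose: small open steel cup, 68 mm diameter, 59 mm high, origin at the centre of its underside; stands behind the tap head
- salt_shaker: bystander, loose: salt shaker, 44 mm diameter, 90 mm high, origin at the centre of its underside; stands behind the selector end of the tap head

How it is judged (in metres and radians):
On the way, in this order (a step that is already met when the one before it is completed fails the run):
1. the isolator is turned into its set range (past 0.85 rad) while the selector is still held back by the interlock (below 0.4 rad) (value of joint isolator above 0.85 rad and value of joint selector below 0.4 rad), for 0.2 s.
2. the selector, released by the interlock, is turned home (past 1.37 rad) (value of joint selector above 1.37 rad and value of joint isolator above 0.85 rad), for 0.2 s.
At the end, for the whole second after the job is handed in: The isolator stands in its set range (past 0.85 rad; the interlock lets the selector turn only if it is within about 0.05 rad of its stop), the selector stands past 1.37 rad (its stop is at 1.45), and both are at rest and released (all of step 2 and velocity of joint each of isolator, selector below 0.05 rad/s); the robot touches nothing.
It fails at once if the robot pushes or squeezes the tap head or its levers with more than 35 N (contact force between any of the arm, the fingers and tap_block above 35 N).
It fails at once if a bystander (flour shaker, salt shaker, steel cup) is moved by more than 20 mm (distance of any of flour_shaker, salt_shaker, steel_cup from where it was at the start of the episode above 0.02 m).
It also fails if it takes over 64 s, if anything falls off the work surface, if the arm or the gripper's body presses on something with over 40 N, if the wrist force passes 120 N, or if a joint passes its speed limit or range.

## Robot

A 6-joint arm with a two-finger parallel gripper is mounted at the origin on a cart in front of the work surface, level with it; the furniture and walls round the work are solid. World frame = base frame: x ahead of the robot, y to its left, z up, the work surface at z = 0. Lengths are in mm, angles in rad, forces in N, time in s.
With the tool pointing down it reaches from about 275 to 825 mm from the base axis. Payload 5.2 kg.
Tool frame: the origin (TCP) lies at the very end of the fingers, on their centre line; the grasp point (between the pads) lies 19 mm behind it; z points along the fingers, y is the line along which they close (so a half turn about z gives the same grasp; the last joint's range is limited). The gripper opens to 93 mm and grips with 3 to 60 N. Pads are 15 mm wide; open, the fingers measure 128 mm over their backs; the gripper's body (75 mm by 188 mm) begins 65 mm behind the grasp point.
Start: joints at [1.067, 0.259, 1.535, -0, 1.348, -0.203], TCP at [162.934, 525.316, 218.653] pointing down, gripper open.
Joint ranges: [-3.14, 3.14], [-0.91, 2.08], [0.19, 2.58], [-1.22, 4.36], [0.22, 2.71], [-3.12, 3.12]. Speed limits (rad/s): [2.57, 2.57, 3.14, 3.14, 3.14, 3.14].

## Interface

Orientations are given as [roll, pitch, yaw] about the fixed x, y, z axes, in that order (R = Rz(yaw) Ry(pitch) Rx(roll)).
In Python, from bench import robot gives the robot as it stands. The module is installed in compiled form; this text tells all that it offers. Calls block until the motion is done:
- robot.move_ptp(position, orientation): joint-space move of the TCP to a pose.
- robot.move_linear(position, ori=None, speed=150, f_stop=None): straight line of the TCP; ori=None keeps the orientation; speed is the mean speed in mm/s. With f_stop (N) it stops when the force on the tool has changed by that much, and returns True; else False.
- robot.move_j(angles): joint-space move.
- robot.move_gripper(opening): opening from 0.0 (shut) to 1.0 (fully open); the grip force is fixed at half the most; returns when the fingers have stopped.
- robot.sleep(seconds).
- robot.inverse_kinematics(position, orientation): joint angles nearest the present ones, or None.
- robot.get_image(name): name is "side" or "top" or "wrist"; returns a dict with "img" (384x512x3 uint8, blue, green, red), "fovy" (degrees; the focal length in pixels is half the picture's height over the tangent of half this angle, whatever the lens; pixels are square), "cx", "cy" (the principal point, pixels), "k1" (the pictures are not rectified: a ray, as slopes to the right and down, at radius r is drawn at 1 + k1 r^2 times it, then the intrinsics apply), "eye" and "orientation" of the camera in the world. Camera axes: x right, y down, z forward; pixel columns grow to the right and rows downward; lengths in mm; the calibration is good to about 2 mm. A picture is of the moment at which its call begins. There is no depth.
A pose or a line that the arm cannot do raises robot.MotionError and nothing moves.
- robot.hand_in(): hands the job in; it is judged then, once.
Readings, each from a call of its own:
- robot.current_t(): time.
- robot.current_qpos(): joint angles.
- robot.current_joint_vel(): joint speeds.
- robot.current_joint_efforts(): joint torques, N m.
- robot.current_tcp_pos(): TCP position.
- robot.current_eef_rot(): TCP orientation.
- robot.current_contact_force(): force on the tool from outside, world axes, zero at the start.
- robot.current_ft_torque(): the same for the moment, N m.
- robot.current_gripper_width(): opening from 0.0 (shut) to 1.0 (fully open).
- robot.current_finger_force(): force on a finger pad.
Only numpy, scipy, OpenCV 4.12 (cv2) and the standard library are available. Lean on these libraries where they do the work, as an engineer would, in place of code of your own. Each camera call takes 0.05 s, during which the arm holds its last target. There are 200 camera calls.

## Working session

There is one attempt and no reset: what is moved stays moved. The work goes in short steps, each a Python script; the robot and the scene stay as the last script left them, time stands still between calls to the robot, and variables do not carry over. Pictures are saved under pics/ and viewed, at most 10 in all, crops included, and the job is handed in when it is done.

```bash
mkdir -p pics; python3 - <<'E'
from bench import robot
import cv2,json
for n in("top","side"):
    d=robot.get_image(n); cv2.imwrite(f"pics/{n}0.png",d["img"])
    print(n,{k:(v if not hasattr(v,'tolist') else v.tolist()) for k,v in d.items() if k!="img"})
print(robot.current_t(),robot.current_eef_rot())
E
```

```text
top {'fovy': 43.90635036621205, 'cx': 261.25107949778044, 'cy': 186.91356141925925, 'k1': -0.047204123262142725, 'eye': [467.47035505042743, 22.034700274363033, 1135.3954773753455], 'orientation': [-2.998580162018553, -0.023387028535124088, -1.583184833561263]}
side {'fovy': 43.94152621161723, 'cx': 258.0609348583938, 'cy': 197.01939101999716, 'k1': -0.11391318199173447, 'eye': [160.7276739700429, -881.4214139290341, 617.3300663779415], 'orientation': [-2.0779284440797667, 0.01362098760506747, -0.48272406661042977]}
0.1 [-3.14001236e+00 -3.14312560e-04  2.84079449e+00]
```

View pics/top0.png

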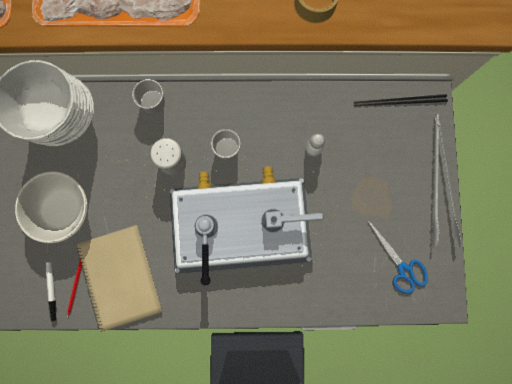

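View pics/side0.png

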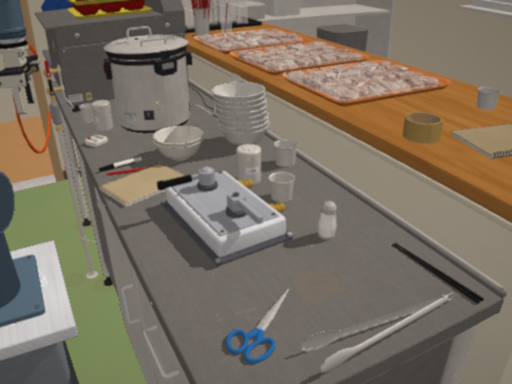

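The top view shows the isolator hub at about (205,225) with its knob at (205,282). The selector hub is at (272,219) with its tip at (322,216). The side view agrees. I'll look closer for exact pixels.

```bash
python3 - <<'E'
import cv2
i=cv2.imread("pics/top0.png")[165:295,155:335]
cv2.imwrite("pics/crop0.png",cv2.resize(i,None,fx=4,fy=4,interpolation=cv2.INTER_CUBIC))
E
```

```text
(no output)
```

View pics/crop0.png

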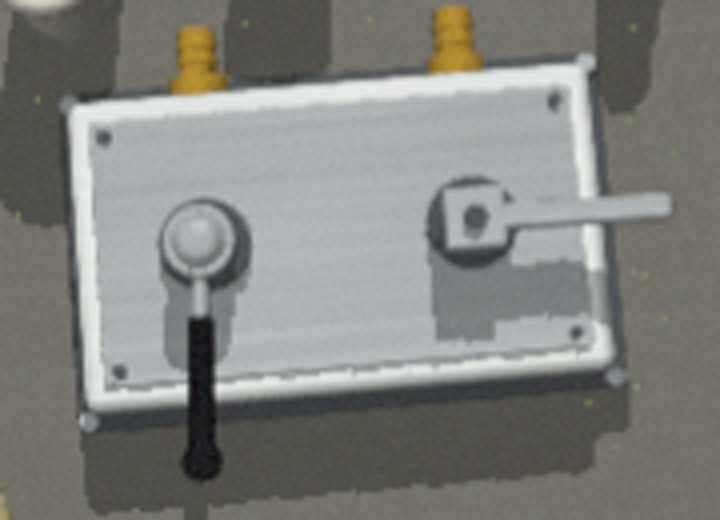

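The crop, in full-image pixels, gives:
- Isolator cap at about (204.0,224.7) and knob at (205.2,280.2).
- Selector hub top at (273.5,219.0) and tip at (322.5,215.7).

```bash
cat > h.py <<'E'
import numpy as np, cv2
from scipy.spatial.transform import Rotation as Ro
def world(d,uv,z):
    h=d["img"].shape[0]; f=h/2/np.tan(np.radians(d["fovy"])/2)
    K=np.array([[f,0,d["cx"]],[0,f,d["cy"]],[0,0,1]])
    n=cv2.undistortPoints(np.array([[uv]],float),K,np.array([d["k1"],0,0,0.]))[0,0]
    r=Ro.from_euler("xyz",d["orientation"]).apply([n[0],n[1],1]); e=np.array(d["eye"])
    return (e+r*(z-e[2])/r[2])[:2]
E
python3 - <<'E'
from bench import robot
from h import *
d=robot.get_image("top")
c=lambda u,v:(155+u/4-.4,165+v/4-.4)
P={n:world(d,c(u,v),z) for n,u,v,z in [("ih",197,240,112),("kn",202,462,97),("sh",475,217,110),("tip",671,204,104),("c1",68,104,5),("c2",587,61,5),("c3",616,376,5),("c4",88,422,5)]}
for k in P: print(k,P[k].round(1))
print("axes dist",np.linalg.norm(P["ih"]-P["sh"]),"knob r",np.linalg.norm(P["ih"]-P["kn"]),"tip r",np.linalg.norm(P["tip"]-P["sh"]))
y=P["ih"]-P["sh"]; yaw=np.arctan2(-y[0],y[1]); k=P["kn"]-P["ih"]; t=P["tip"]-P["sh"]
print("yaw",yaw,"centre",(P["ih"]+P["sh"])/2,"corners mean",np.mean([P["c%d"%i] for i in(1,2,3,4)],0))
print("iso",(yaw+np.pi-np.arctan2(k[1],k[0]))%6.283,"sel",(yaw-np.pi/2-np.arctan2(t[1],t[0])+1)%6.283-1)
print(robot.current_contact_force(),robot.current_ft_torque())
E
```

```text
ih [534.1 120.3]
kn [416.2 118.7]
sh [545. -29.]
tip [ 551.4 -136.3]
c1 [623.  207.9]
c2 [ 646.3 -103.3]
c3 [ 458.3 -115.9]
c4 [435.4 193.8]
axes dist 149.72626465411528 knob r 117.95015599918781 tip r 107.42585801119903
yaw 0.07319236984647463 centre [539.56989784  45.64912331] corners mean [540.72850396  45.65050711]
iso 0.05970411819825472 sel 0.01401171639298715
[-0.65744076  0.5208423  -0.30627363] [-0.03241317 -0.01314964  0.00227063]
```

```bash
cat >> h.py <<'E'
YAW=.0732; HUB={"iso":np.array([534.3,120.4]),"sel":np.array([545.2,-29.])}; P0={"iso":YAW+np.pi,"sel":YAW-np.pi/2}
Z=79
def pose(w,a,off,z=Z,half=1,r=85):
    "TCP pose behind lever w at angle a, finger line 'off' mm behind the lever's centre line; tool y radial"
    p=P0[w]-a; u=np.array([np.cos(p),np.sin(p)]); t=np.array([u[1],-u[0]])
    q=(p+half*np.pi/2+np.pi)%(2*np.pi)-np.pi
    return [*(HUB[w]+r*u-off*t),z],[np.pi,0,q],np.r_[t,0]
E
python3 - <<'E'
from bench import robot
from h import *
for w in("iso","sel"):
  for h in(1,-1):
    print(w,h,[ (lambda q: None if q is None else np.round(q,2)[[0,5]].tolist())(robot.inverse_kinematics(*pose(w,a,15,half=h)[:2])) for a in np.arange(0,2,.45)])
E
```

```text
iso 1 [[-0.03, 3.04], [0.06, -2.71], [0.13, -2.18], [0.17, -1.69], [0.17, -1.24]]
iso -1 [[-0.03, -0.1], [0.06, 0.44], [0.13, 0.96], [0.17, 1.45], [0.17, 1.9]]
sel 1 [[-0.39, 1.11], [-0.42, 1.53], [-0.42, 1.98], [-0.38, 2.47], [-0.31, 2.99]]
sel -1 [[-0.39, -2.03], [-0.42, -1.61], [-0.42, -1.16], [-0.38, -0.67], [-0.31, -0.15]]
```

```bash
cat >> h.py <<'E'
def push(robot,w,a,off,amax,ftrip=16,half=-1):
    "sweep lever w clockwise from angle a until it resists with ftrip N; returns last commanded angle"
    f0=robot.current_contact_force(); mx=0; log=[]; d=.03
    while a<amax:
        a+=d; p,o,t=pose(w,a,off,half=half)
        s=robot.move_linear(p,o,speed=30,f_stop=9)
        F=robot.current_contact_force()-f0; ft=-F@t; log.append((round(a,2),round(ft,1),round(float(np.linalg.norm(F)),1),int(s)))
        if s:   # resume from where the arm really stands
            q=robot.current_tcp_pos()[:2]-HUB[w]; a=P0[w]-np.arctan2(q[1],q[0])-np.arctan2(off,85)
            a=P0[w]+np.round((a-P0[w])/1,4) if False else a
            a=(a+np.pi)%(2*np.pi)-np.pi
        d=.008 if ft>8 else .03
        if ft>ftrip: break
    print(log[::3][-25:],log[-6:]); return a
E
sed -i '/if False else/d' h.py
python3 - <<'E'
from bench import robot
from h import *
robot.move_gripper(0.)
p,o,t=pose("iso",.06,28,half=-1)
robot.move_ptp([*p[:2],200],o)
d=robot.get_image("wrist"); cv2.imwrite("pics/w1.png",d["img"])
print(robot.move_linear(p,o,f_stop=6),robot.current_t(),robot.current_tcp_pos(),p,robot.current_contact_force())
d=robot.get_image("side"); cv2.imwrite("pics/s1.png",d["img"][120:280,120:330].repeat(3,0).repeat(3,1))
E
```

```text
False 4.4917 [450.2968088   91.41103848  79.63113019] [np.float64(449.6769943593866), np.float64(91.28047190717686), 79] [ 1.03126821 -0.19043906  0.09877837]
```

View pics/s1.png

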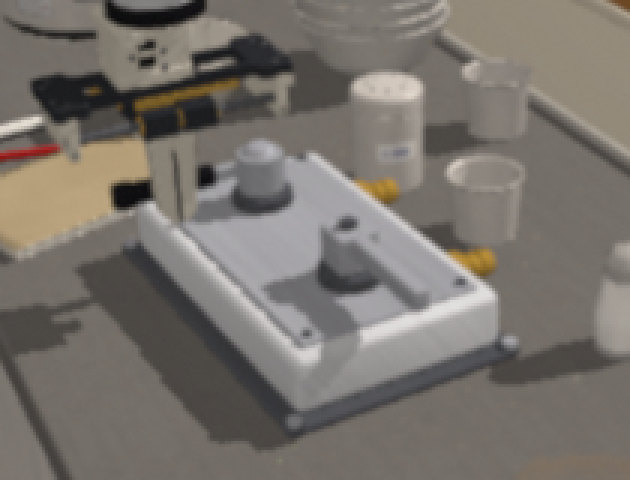

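The closed fingers stand beside the sleeve on the correct side (about (175,190) in the crop), clear of the housing. Next I push the isolator.

```bash
python3 - <<'E'
from bench import robot
from h import *
a=push(robot,"iso",-.10,14.5,1.95)
print("end",a,robot.current_t(),robot.current_contact_force())
E
```

```text
[(-0.07, np.float64(0.3), 1.1, 0), (0.02, np.float64(1.0), 2.5, 0), (0.11, np.float64(4.2), 4.6, 0), (0.2, np.float64(3.7), 4.5, 0), (0.29, np.float64(3.7), 4.9, 0), (0.38, np.float64(3.3), 4.5, 0), (0.47, np.float64(3.4), 4.8, 0), (0.56, np.float64(5.0), 6.0, 0), (0.65, np.float64(4.7), 6.1, 0), (0.74, np.float64(5.0), 5.8, 0), (0.83, np.float64(3.6), 5.2, 0), (0.92, np.float64(5.5), 6.2, 0), (1.01, np.float64(4.4), 5.3, 0), (1.1, np.float64(4.5), 6.1, 0), (1.19, np.float64(3.7), 5.3, 0), (1.28, np.float64(4.2), 5.6, 0), (1.37, np.float64(12.3), 14.3, 0), (1.39, np.float64(17.6), 21.4, 0)] [(1.31, np.float64(5.0), 5.8, 0), (1.34, np.float64(7.0), 8.2, 0), (1.37, np.float64(12.3), 14.3, 0), (1.38, np.float64(14.0), 16.7, 0), (1.39, np.float64(16.0), 19.6, 0), (1.39, np.float64(17.6), 21.4, 0)]
end 1.394000000000001 17.575 [-16.32971501  -3.90968753  11.72870064]
```

The force climbed from 4 N to 17.6 N at about 1.36 rad, which is the stop. Now the selector.

```bash
python3 - <<'E'
from bench import robot
from h import *
p,o,t=pose("iso",1.394,32,half=-1)
robot.move_linear(p,o,speed=60); robot.move_linear([*p[:2],190],speed=200)
p,o,t=pose("sel",.014,28,half=-1,r=80)
robot.move_ptp([*p[:2],190],o)
print(robot.current_t()); print(robot.move_linear(p,o,f_stop=6),robot.current_contact_force(),robot.current_tcp_pos())
d=robot.get_image("side"); cv2.imwrite("pics/s2.png",d["img"][120:280,120:330].repeat(3,0).repeat(3,1))
E
```

```text
21.6583
False [ 0.09086505 -0.35466192  0.49615087] [ 578.5624853  -107.40654594   79.82478248]
```

View pics/s2.png

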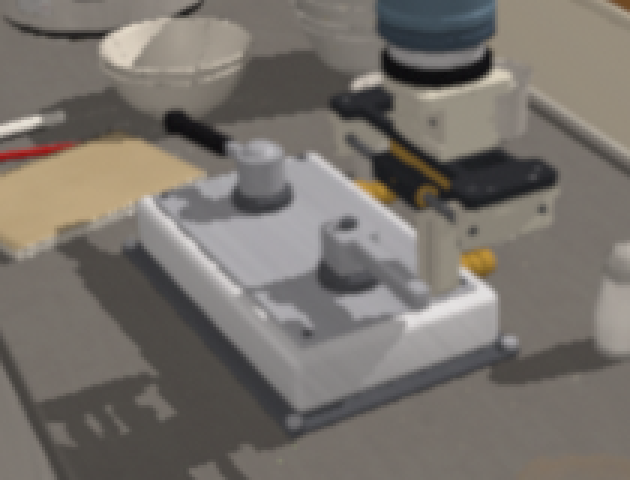

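The isolator lever now points out to the +y side, and the fingers stand behind the selector bar at about (437,265). I push the selector.

```bash
python3 - <<'E'
from bench import robot
from h import *
a=push(robot,"sel",-.14,14.5,1.62,ftrip=14)
print("end",a,robot.current_t(),robot.current_contact_force())
E
```

```text
[(-0.11, np.float64(0.7), 0.7, 0), (-0.02, np.float64(0.1), 0.5, 0), (0.07, np.float64(6.0), 6.3, 0), (0.16, np.float64(4.2), 4.2, 0), (0.25, np.float64(3.4), 3.6, 0), (0.34, np.float64(4.2), 4.2, 0), (0.43, np.float64(4.7), 4.9, 0), (0.52, np.float64(3.9), 4.6, 0), (0.61, np.float64(4.6), 5.0, 0), (0.7, np.float64(3.9), 4.1, 0), (0.79, np.float64(3.5), 3.7, 0), (0.88, np.float64(4.1), 4.1, 0), (0.97, np.float64(3.8), 3.9, 0), (1.06, np.float64(4.0), 4.3, 0), (1.15, np.float64(3.8), 4.3, 0), (1.24, np.float64(3.5), 3.7, 0), (1.33, np.float64(3.8), 4.6, 0), (1.42, np.float64(3.1), 3.7, 0), (1.47, np.float64(12.0), 12.4, 0)] [(1.39, np.float64(4.2), 4.3, 0), (1.42, np.float64(3.1), 3.7, 0), (1.45, np.float64(8.1), 8.6, 0), (1.46, np.float64(9.3), 9.6, 0), (1.47, np.float64(12.0), 12.4, 0), (1.47, np.float64(15.5), 16.1, 0)]
end 1.4740000000000009 36.6333 [ -1.39553046 -15.67102477  -2.8493593 ]
```

```bash
python3 - <<'E'
from bench import robot
from h import *
robot.sleep(.3)
p,o,t=pose("sel",1.474,32,half=-1)
robot.move_linear(p,o,speed=60); robot.move_linear([*p[:2],200],speed=200)
robot.move_ptp([300,-250,250],o)
d=robot.get_image("top"); cv2.imwrite("pics/t3.png",d["img"][120:300,130:350].repeat(3,0).repeat(3,1)); print(robot.current_t())
E
```

```text
39.1583
```

View pics/t3.png

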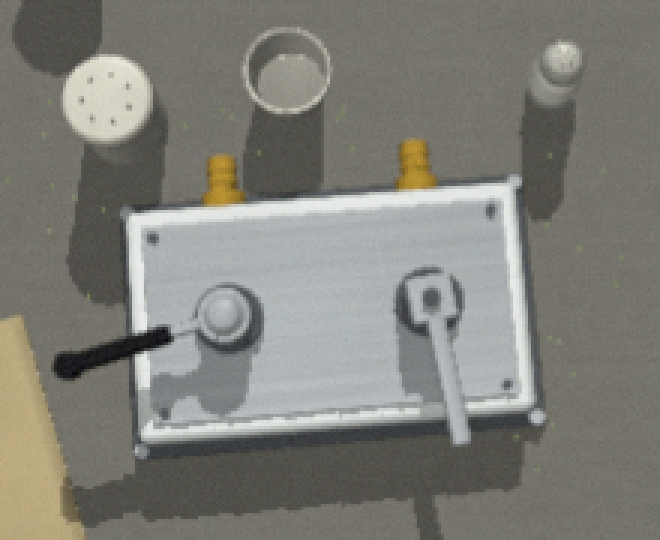

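The isolator tip is at (67,365) and the selector tip at (460,440), so the selector stands at about 1.43 rad. The shakers and the cup have not moved, and the arm is clear.

```bash
python3 -c "
from bench import robot
print(robot.hand_in())"
```

```text
the job is handed in; nothing more can be done
None
```

The job is handed in: the isolator is at its stop (felt at about 1.36 rad), the selector is home at about 1.43 rad, measured forces stayed under about 22 N, the bystanders have not moved, and the arm is clear.

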